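# Register a power module in the test fixture

### The arm

A 7-joint arm with a two-finger parallel gripper is mounted at the origin on the work surface. World frame = base frame: x ahead of the robot, y to its left, z up, the work surface at z = 0. Lengths are in m, angles in degrees, forces in N, time in s.
With the tool pointing down it reaches from about 0.4 to 0.875 m from the base axis. Payload 4.4 kg.
Tool frame: the origin (TCP) lies at the very end of the fingers, on their centre line; the grasp point (between the pads) lies 19 mm behind it; z points along the fingers, y is the direction in which the jaws open and shut (so a half turn about z gives the same grasp; the last joint's range is limited). The gripper opens to 85 mm and grips with 20 to 120 N. Pads are 22 mm wide; open, the fingers measure 114 mm over their backs; the gripper's body (76 mm by 85 mm) begins 54 mm behind the grasp point. The pads swing forward as they close: fully open they stand 13 mm farther back than shut.
Start: joints at [70.657, 36.005, 2.206, 86.941, -1.547, 57.084, -1.146], TCP at [0.175, -0.626, 0.231] pointing down, gripper open.
Joint ranges: [-175.42, 175.42], [-21.48, 121.26], [-71.46, 75.88], [10.55, 141.38], [-63.04, 243.04], [13.31, 113.54], [-168.57, 168.57]. Speed limits (degrees/s): [147.25, 147.25, 180, 180, 180, 180, 180].

### API

Orientations are given as a 3x3 rotation matrix whose columns are the frame's x, y, z axes.
In Python, from station import read_state, snapshot, camera_info, job_done gives the robot as it stands.
- The arm moves only by the tool move_arm, never from a script. Its argument "series" is a list of rows, each a list of 7 numbers: the shift along the tool's x, y, z in mm, then the turn, a rotation vector about the tool's x, y, z in degrees, then the opening, from 0 (shut) to 1 (fully open). In form: [[tx, ty, tz, wx, wy, wz, fingers], ...]. A call has 1 to 5 rows; each row shifts and turns the commanded pose from where the row before left it, along the tool's axes as they then stand; what a row does not reach is not made up. A row lasts 1/12 s, in which the tool goes at most 41.7 mm and 7.16 degrees, less where a joint would pass 70% of its speed; a pose out of reach is approached as far as the arm can. A call with a gripper value outside its range is refused whole. The fingers move at their own pace and stop on an object; "force" is the grip in N (left out, the last holds). Time passes only in rows, so rows that do not move let the fingers close. It gives the time, the measured TCP pose, the force and the opening at its end, in the units of the state.
- read_state(): the state, without advancing time (a new reading comes with each control period).
- snapshot(name): name is "scene" or "top" or "wrist"; returns the picture (384x512x3 uint8, blue, green, red); there is no depth.
- camera_info(name): a dict with "vertical_fov" (degrees; the focal length in pixels is half the picture's height over the tangent of half this angle, whatever the lens; pixels are square), "cx", "cy" (the principal point, pixels), "view" (4x4, takes a point from world to camera coordinates). Camera axes: x right, y down, z forward; pixel columns grow to the right and rows downward; lengths in m; the calibration is good to about 2 mm. A picture is of the moment at which its call begins: read the wrist's pose just before it. camera_info takes no time and is no camera call; for the wrist camera it gives the pose at the moment of the call.
- job_done(): hands the job in, once; it reports no verdict.
The state is a dict: "time_s": time; "joint_positions": joint angles; "joint_vel": joint speeds; "effort": joint torques, N m; "position": TCP position; "tool_rot": TCP orientation; "force": force on the tool from outside, world axes, zero at the start; "moment": the same for the moment, N m; "gripper_width": finger opening in m.
Only numpy, scipy, OpenCV 4.12 (cv2) and the standard library are available. Lean on these libraries where they do the work, as an engineer would, in place of code of your own. Each camera call takes 0.05 s, during which the arm holds its last target.

### The job

Draw the power module out of its steel dock and load it nose first into the test fixture, right way up and lying flat on the fixture's plate: pass it under the two bridge bars and push it fully home, so that its nose is up against the end stop and its long side lies flush along the fence, then let go. The dock covers the tail end and the bridge will cover the nose end, so you will have to put the module down and take it again by its tail. Leave the screwdriver, the bottle and the empty case half where they are.

Things in the scene. Friction and masses are not known exactly. Their poses are not given: they have to be found in the camera images.
- module: Power module: cream box case 130 long x 48 wide x 30 mm high, dark slots on top, a smaller steel nose block on one end; 150 mm overall, about 0.3 kg. Origin: centre of the case's underside (nose not counted); x along it towards the nose, z up. Tail end at x = -65 mm, sides at y = +-24 mm. Starts flat on the mat, tail half in the dock, nose out.
- nose_tip (a point): Centre of the front face of the module's steel nose, 85 mm ahead of the module's origin, 13 mm above its underside; axes as the module's. The nose block is 20 long x 32 wide x 20 mm high, its underside 3 mm above the case's.
- dock: Fixed low sheet-steel tunnel at the robot's left, closed at the back, no floor (module lies on the mat). Inside 66 wide, 42 high, 85 mm deep; outside 78 wide, 46 mm high; two 3 mm high feet reach 54 mm from its middle line. Origin: on the mat, middle of the open mouth; x points out of the mouth (roughly to the robot's right), z up; the tunnel is at x = -85 to 0 mm.
- fixture: Fixed aluminium plate 300 x 130 x 8 mm at the robot's right, open towards the dock, with end stop, fence and bridge. Origin: on the mat below the corner where stop face (plane x = 0) and fence face (plane y = 0) meet. x points into it (roughly to the robot's right), y from the fence to the open side (roughly away from the robot), z up. The plate spans x -270 to 30, y -33 to 97 mm.
- fix_fence (a point): Mouth end of the fence's working face, at the plate's top: fixture x = -90, y = 0, z = 8 mm; axes as the fixture's. The fence is a dark steel wall on the robot's side, 12 mm thick and 40 mm high, running from here 90 mm in to the end stop.
- fix_stop (a point): Foot of the middle of the end stop's working face: fixture x = 0, y = 32, z = 8 mm; axes as the fixture's. The stop is a dark steel block from y = 0 to 64 mm, 28 mm high above the plate.
- fix_mouth (a point): Middle of the way in, on the plate: fixture x = -90, y = 32, z = 8 mm; axes as the fixture's. The way in is 64 mm wide (fence at y = 0, two posts at y = 64 mm) and 40 mm high below two bridge bars 6 mm thick, at fixture x = -90 to -70 and -46 to -26 mm. Screw and probe heads on them reach 54 mm above the plate.
- fix_home (a point): Where the module's origin lies when fully home: fixture x = -85, y = 24, z = 8 mm (plate top); axes as the fixture's and as the module's when home. 60 mm of the module's tail end then sticks out from the bridge.
- screwdriver: Loose screwdriver, 180 mm long, lying beyond the work, to be left alone. Origin on its underside at mid length, x along it towards the tip.
- flux_bottle: Loose small bottle, 48 mm across and 100 mm high, standing beyond the work, to be left alone. Origin: centre of its base.
- case_half: Loose empty cream case half (open tray 85 x 190 x 35 mm), lying beyond the work, to be left alone. Origin: centre of its underside, y along its length.
Things that resemble listed ones, but are neither listed nor needed, are in the scene too. Leave any blue or purple look-alike of the module alone.

How it is judged:
By the outcome, as a careful person would: the job done as asked, in the order asked, and still so for the second after the job is handed in, with the robot touching nothing.
It also fails if it takes over 51 s, if anything falls off the work surface, if the arm or the gripper's body presses on something with over 40 N, if the wrist force passes 120 N, or if a joint passes its speed limit or range.

## Working session

There is one attempt and no reset: what is moved stays moved. The work goes in short steps, Python scripts to look and compute and a tool call to move; the robot and the scene stay as the last step left them, time stands still between calls to the robot, and variables do not carry over. Pictures are saved under pics/ and viewed, and the job is handed in when it is done.

Besides the shell and the picture viewer there is one more tool, called after "Call:" as name(argument=value, ...), one argument or row to a line, values as JSON. move_arm: Moves the arm, as the interface text tells. Its arguments: {"type":"object","properties":{"series":{"type":"array"},"force":{"type":"number"}},"required":["series"]}

```bash
mkdir -p pics; ls; python3 - <<'E'
from station import *
import cv2
print(read_state())
for n in ["scene","top","wrist"]:
    print(n,camera_info(n)); cv2.imwrite(f"pics/{n}0.png",snapshot(n))
E
```

```text
pics
{'time_s': 0.0, 'joint_positions': array([70.66015801, 36.05678988,  2.20081804, 86.99472694, -1.54727726,
       57.08263947, -1.14562625]), 'joint_vel': array([ 0.02378683,  0.12655452,  0.01032805, -0.06833625,  0.01217524,
        0.07345931,  0.00711926]), 'effort': array([ 5.60516746e-04, -5.63387203e+01,  1.22610312e+00, -1.93436569e+01,
        1.09463718e-02,  1.06313929e-02, -1.81151512e-05]), 'position': array([ 0.17435341, -0.62555425,  0.23041966]), 'tool_rot': array([[ 9.63296908e-01,  2.68437754e-01, -4.89258696e-04],
       [ 2.68438200e-01, -9.63295304e-01,  1.75784708e-03],
       [ 5.71917181e-07, -1.82466438e-03, -9.99998335e-01]]), 'force': array([-0.25750752, -0.14294305, -0.39556934]), 'moment': array([-0.02885085, -0.00632337,  0.01401328]), 'gripper_width': 0.08556674566415981}
scene {'vertical_fov': 49.32004333834007, 'cx': 252.53415476158534, 'cy': 195.95630857887323, 'view': array([[-0.63870191,  0.76935082, -0.0126172 ,  0.30007512],
       [ 0.64376081,  0.52531385, -0.55643273, -0.38845112],
       [-0.42146398, -0.3635171 , -0.83079686,  1.51046187],
       [ 0.        ,  0.        ,  0.        ,  1.        ]])}
top {'vertical_fov': 45.345406842788904, 'cx': 250.3746085317247, 'cy': 192.9713124377471, 'view': array([[ 0.0056357 , -0.99981022, -0.01864854,  0.08655266],
       [-0.98055886, -0.00186734, -0.19621629,  0.54813464],
       [ 0.19614423,  0.01939181, -0.98038329,  1.29198781],
       [ 0.        ,  0.        ,  0.        ,  1.        ]])}
wrist {'vertical_fov': 60.26938675630799, 'cx': 250.35425996442086, 'cy': 187.19862150300378, 'view': array([[ 0.26781025, -0.96346933, -0.00212766, -0.6488981 ],
       [-0.9151998 , -0.25508204,  0.31199756, -0.04152528],
       [-0.30114281, -0.08160891, -0.95008052,  0.3809181 ],
       [ 0.        ,  0.        ,  0.        ,  1.        ]])}
```

View pics/scene0.png

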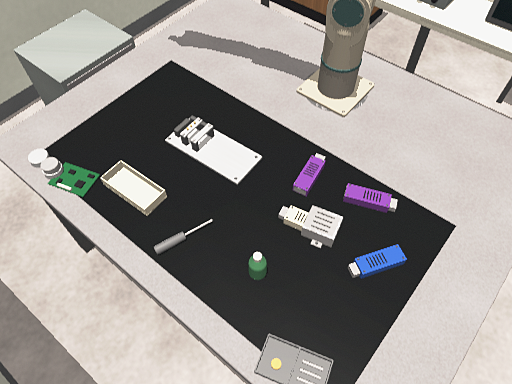

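View pics/top0.png

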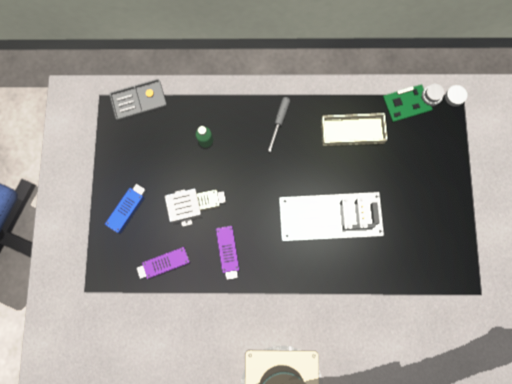

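View pics/wrist0.png

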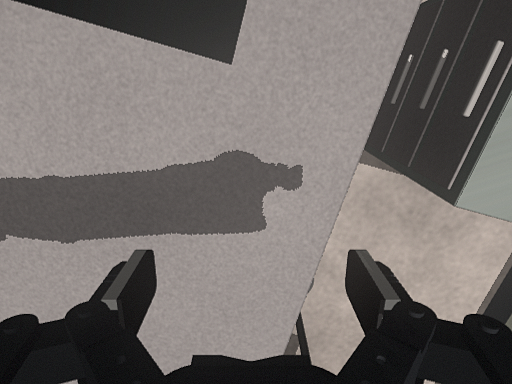

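```bash
cat > h.py <<'E'
import numpy as np, cv2
from station import *
def K(ci):
    f=192/np.tan(np.radians(ci["vertical_fov"]/2)); return f
def ray(ci,u,v,z):
    f=K(ci);V=ci["view"];R=V[:3,:3];t=V[:3,3]
    c=-R.T@t; d=R.T@np.array([(u-ci["cx"])/f,(v-ci["cy"])/f,1]); return c+d*(z-c[2])/d[2]
def proj(ci,p):
    f=K(ci);q=ci["view"]@np.append(p,1); return np.array([ci["cx"]+f*q[0]/q[2],ci["cy"]+f*q[1]/q[2]])
def crop(im,x0,y0,x1,y1,s,name):
    c=cv2.resize(im[y0:y1,x0:x1],None,fx=s,fy=s,interpolation=cv2.INTER_CUBIC)
    cv2.imwrite("pics/"+name,c)
E
python3 - <<'E'
from h import *
t=cv2.imread("pics/top0.png");s=cv2.imread("pics/scene0.png")
a=cv2.resize(t[180:240,155:235],None,fx=7,fy=7,interpolation=cv2.INTER_CUBIC)
cv2.imwrite("pics/c1.png",a)
crop(t,270,185,390,245,6,"c2.png")
crop(s,270,190,350,250,8,"c3.png")
ct=camera_info("top")
for n,u,v,z in [("nose",223,197,.01),("dockmouth",198,205,.046),("plate00",280,196,.008),("plate",383,192,.008),("p",384,235,.008),("p",283,240,.008)]: print(n,ray(ct,u,v,z).round(3))
E
```

```text
nose [0.544 0.172 0.01 ]
dockmouth [0.513 0.243 0.046]
plate00 [ 0.548 -0.     0.008]
plate [ 0.561 -0.311  0.008]
p [ 0.431 -0.307  0.008]
p [ 0.415 -0.008  0.008]
```

View pics/c1.png

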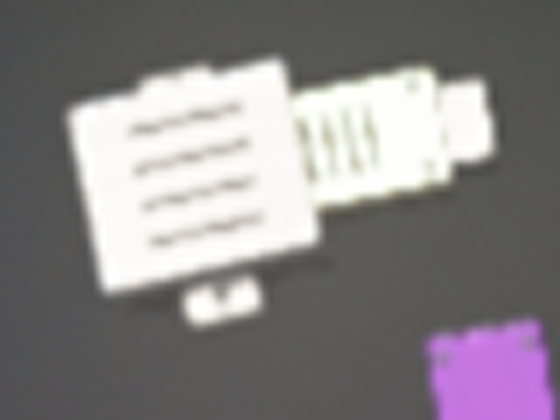

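View pics/c2.png

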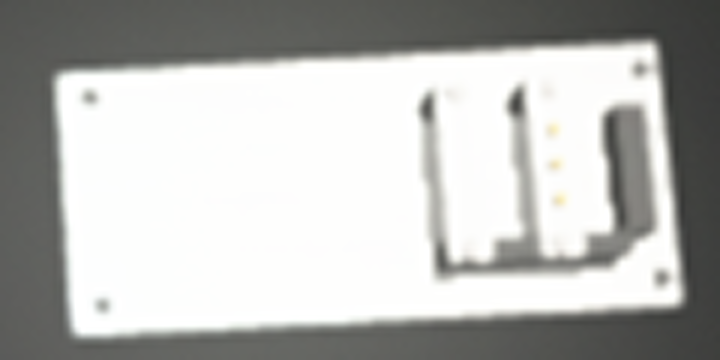

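View pics/c3.png

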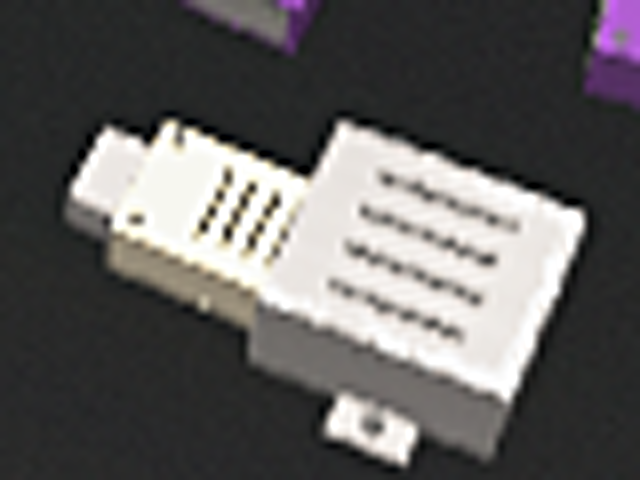

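```bash
cat >> h.py <<'E'
from scipy.linalg import expm, logm
from scipy.spatial.transform import Rotation as Rn
def T(p,R):
    M=np.eye(4);M[:3,:3]=R;M[:3,3]=p;return M
def Rdown(az): # tool x azimuth in deg, z down
    a=np.radians(az);x=np.array([np.cos(a),np.sin(a),0]);z=np.array([0,0,-1.]);return np.column_stack([x,np.cross(z,x),z])
def rows(p,az,n,start=None):
    if start is None:
        s=read_state();A=T(s["position"],s["tool_rot"])
    else: A=T(start[0],Rdown(start[1]))
    r=np.linalg.inv(A)@T(p,Rdown(az)); L=np.real(logm(r)); E=expm(L/n)
    return (E[:3,3]*1000).round(2), np.degrees(Rn.from_matrix(E[:3,:3]).as_rotvec()).round(3)
E
python3 - <<'E'
from h import *
ct=camera_info("top")
def P(cx,cy,z): return ray(ct,155+cx/7,180+cy/7,z).round(4)
print("nose",P(490,120,.018)); print("case front",P(440,127,.03))
print("mouth",P(301,150,.046),"mouth a,b",P(285,60,.046),P(318,240,.046),"back",P(70,112,.046),P(105,292,.046))
w=camera_info("wrist");s=read_state()
V=w["view"];c=-V[:3,:3].T@V[:3,3];print("cam in tool",s["tool_rot"].T@(c-s["position"]), s["tool_rot"].T@V[2,:3])
print(rows([0.60,0.25,0.25],101.5,24)); print(rows([0.545,0.16,0.27],101.5,26))
E
```

```text
nose [0.5423 0.1657 0.018 ]
case front [0.5369 0.1861 0.03  ]
mouth [0.5239 0.243  0.046 ] mouth a,b [0.5626 0.2509 0.046 ] [0.4857 0.2348 0.046 ] back [0.54   0.3413 0.046 ] [0.4635 0.3234 0.046 ]
cam in tool [ 7.89274742e-02  7.04053179e-05 -1.43009264e-01] [-3.11971878e-01 -6.02078909e-04  9.50091146e-01]
(array([44.26, -5.7 , -0.8 ]), array([-3.00e-03, -3.00e-03, -3.58e+00]))
(array([36.41, -5.03, -1.51]), array([-3.000e-03, -2.000e-03, -3.305e+00]))
```

```bash
python3 - <<'E'
from h import *
print(rows([0.53,0.20,0.20],101.8,25))
E
```

```text
(array([39.01, -6.69,  1.24]), array([-3.000e-03, -2.000e-03, -3.449e+00]))
```

Call:
move_arm(
  series=[
    [39,-6.7,1.2,0,0,-3.45,1],
    [39,-6.7,1.2,0,0,-3.45,1],
    [39,-6.7,1.2,0,0,-3.45,1],
    [39,-6.7,1.2,0,0,-3.45,1],
    [39,-6.7,1.2,0,0,-3.45,1],
  ],
)

```text
time_s: 0.57
position: [0.3429, -0.5199, 0.2249]
tool_rot: [[0.839, 0.544, 0.0], [0.544, -0.839, 0.0], [0.0, 0.0, -1.0]]
force: [0.5, 0.0, -0.3]
gripper_width: 0.0853
```

Call:
move_arm(
  series=[
    [39,-6.7,1.2,0,0,-3.45,1],
    [39,-6.7,1.2,0,0,-3.45,1],
    [39,-6.7,1.2,0,0,-3.45,1],
    [39,-6.7,1.2,0,0,-3.45,1],
    [39,-6.7,1.2,0,0,-3.45,1],
  ],
)

```text
time_s: 0.98
position: [0.4707, -0.3696, 0.2191]
tool_rot: [[0.64, 0.769, 0.0], [0.769, -0.64, -0.0], [0.0, 0.0, -1.0]]
force: [0.3, 0.7, -0.6]
gripper_width: 0.0856
```

Call:
move_arm(
  series=[
    [39,-6.7,1.2,0,0,-3.45,1],
    [39,-6.7,1.2,0,0,-3.45,1],
    [39,-6.7,1.2,0,0,-3.45,1],
    [39,-6.7,1.2,0,0,-3.45,1],
    [39,-6.7,1.2,0,0,-3.45,1],
  ],
)

```text
time_s: 1.4
position: [0.5481, -0.1883, 0.2131]
tool_rot: [[0.383, 0.924, 0.0], [0.924, -0.383, 0.0], [0.0, 0.0, -1.0]]
force: [-0.1, 0.1, -0.3]
gripper_width: 0.085
```

```bash
python3 - <<'E'
from h import *
import json
ci=camera_info("wrist");im=snapshot("wrist");cv2.imwrite("pics/w1.png",im);np.savez("w1.npz",**ci)
E
```

```text
(no output)
```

View pics/w1.png

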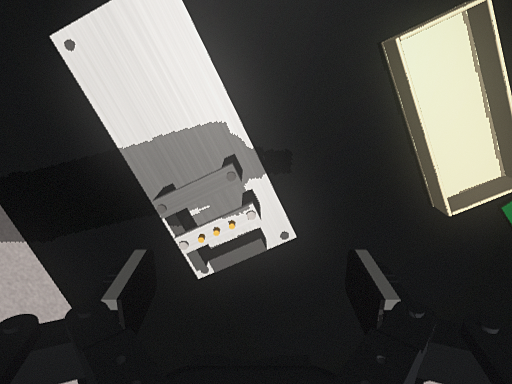

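Call:
move_arm(
  series=[
    [39,-6.7,1.2,0,0,-3.45,1],
    [39,-6.7,1.2,0,0,-3.45,1],
    [39,-6.7,1.2,0,0,-3.45,1],
    [39,-6.7,1.2,0,0,-3.45,1],
    [39,-6.7,1.2,0,0,-3.45,1],
  ],
)

```text
time_s: 1.87
position: [0.5682, 0.0075, 0.2071]
tool_rot: [[0.092, 0.996, 0.0], [0.996, -0.092, 0.0], [0.0, 0.0, -1.0]]
force: [1.3, -0.3, -0.3]
gripper_width: 0.0855
```

Call:
move_arm(
  series=[
    [39,-6.7,1.2,0,0,-3.45,1],
    [39,-6.7,1.2,0,0,-3.45,1],
    [39,-6.7,1.2,0,0,-3.45,1],
    [39,-6.7,1.2,0,0,-3.45,1],
    [39,-6.7,1.2,0,0,-3.45,1],
  ],
)

```text
time_s: 2.28
position: [0.5294, 0.2009, 0.2011]
tool_rot: [[-0.207, 0.978, 0.0], [0.978, 0.207, 0.0], [0.0, 0.0, -1.0]]
force: [0.3, 1.1, 0.1]
gripper_width: 0.0854
```

Call:
move_arm(
  series=[
    [0,0,0,0,0,0,1],
    [0,0,0,0,0,0,1],
  ],
)

```text
time_s: 2.45
position: [0.5283, 0.2024, 0.2012]
tool_rot: [[-0.21, 0.978, -0.001], [0.978, 0.21, 0.001], [0.001, -0.001, -1.0]]
force: [0.1, -1.3, -0.7]
gripper_width: 0.0856
```

```bash
python3 - <<'E'
from h import *
import json
ci=camera_info("wrist");im=snapshot("wrist");cv2.imwrite("pics/w2.png",im);np.savez("w2.npz",**ci)
s=read_state();print(s["joint_positions"],s["position"])
E
```

```text
[ -9.51274387  32.39065173 -21.43907809 102.14645415  15.2119171
  48.35228279 -26.19838811] [0.5292846  0.19970899 0.20107447]
```

View pics/w2.png

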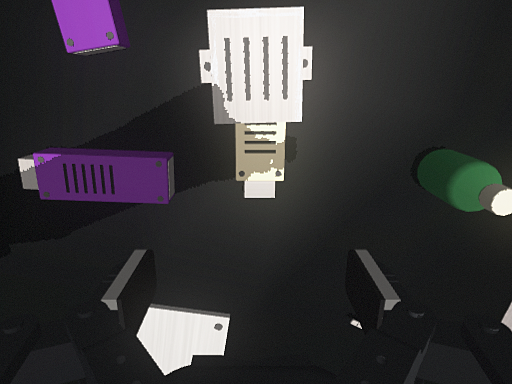

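```bash
python3 - <<'E'
from h import *
w2=cv2.imread("pics/w2.png");crop(w2,190,80,330,210,5,"c4.png")
w1=cv2.imread("pics/w1.png");crop(w1,120,110,310,285,4,"c5.png")
E
```

```text
(no output)
```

View pics/c4.png

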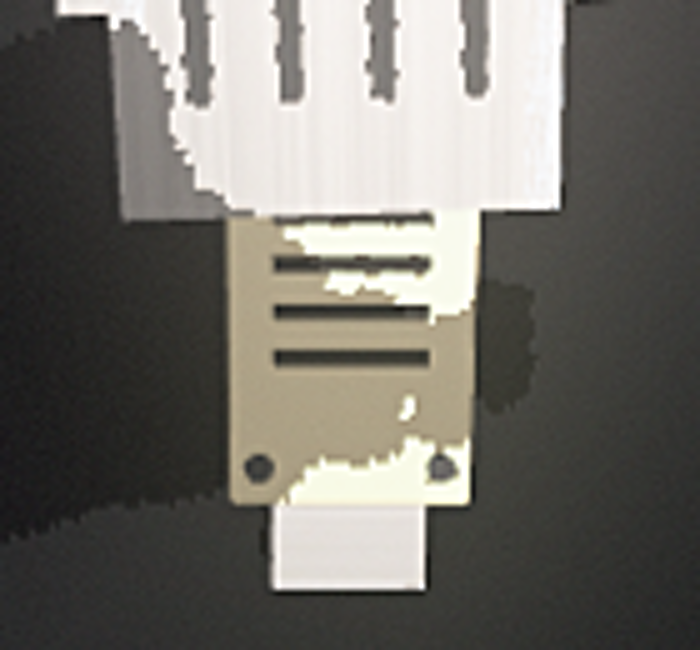

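View pics/c5.png

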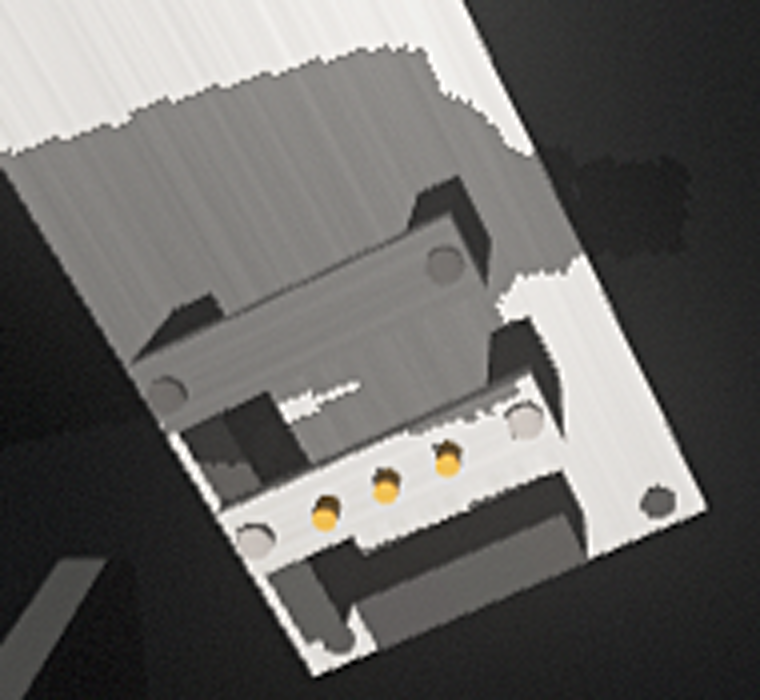

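```bash
python3 - <<'E'
from h import *
c=dict(np.load("w2.npz"))
q=[ray(c,u,v,.03) for u,v in [(236,180.6),(284.2,180.6),(286,122.4),(235.6,122.4)]]
for a in q: print(a.round(4))
print("width",np.linalg.norm(q[0]-q[1]),np.linalg.norm(q[2]-q[3]))
d=(q[0]+q[1]-q[2]-q[3])/2;print("az",np.degrees(np.arctan2(d[1],d[0])),"len",np.linalg.norm(d),[np.degrees(np.arctan2(*(q[i]-q[j])[1::-1])) for i,j in [(0,3),(1,2)]])
print("front mid",(q[0]+q[1])/2)
n=[ray(c,190+a/5,80+590/5,.023) for a in (272,426)];print("nose",(n[0]+n[1])/2)
m=[ray(c,190+a/5,80+b/5,.046) for a,b in ((122,220),(560,210))];print("mouth",m,np.linalg.norm(m[0]-m[1]))
c=dict(np.load("w1.npz"))
f=[ray(c,u,v,.008) for u,v in [(198.5,279.2),(296.8,237),(50,36)]]
for a in f: print("plate",a.round(4))
print(np.linalg.norm(f[0]-f[1]),np.linalg.norm(f[0]-f[2]),np.degrees(np.arctan2(*(f[0]-f[2])[1::-1])),np.degrees(np.arctan2(*(f[1]-f[0])[1::-1])))
E
```

```text
[0.5164 0.1836 0.03  ]
[0.5632 0.1936 0.03  ]
[0.5511 0.2494 0.03  ]
[0.5048 0.2395 0.03  ]
width 0.04785956339448652 0.047346944861497486
az -78.03417871788166 len 0.05713435439156085 [np.float64(-78.29117124877922), np.float64(-77.77713564461267)]
front mid [0.53981279 0.18857946 0.03      ]
nose [0.54426412 0.16815526 0.023     ]
mouth [array([0.48688258, 0.23621042, 0.046     ]), array([0.56290992, 0.25432892, 0.046     ])] 0.07815648627249215
plate [ 0.4302 -0.3048  0.008 ]
plate [ 0.5603 -0.2972  0.008 ]
plate [ 0.4143 -0.0045  0.008 ]
0.130386465736328 0.30072045783895474 -86.97196029124613 3.348097893263083
```

Call:
move_arm(
  series=[
    [2.8,1.6,30,0,0,0,1],
    [2.8,1.6,35,0,0,0,1],
    [2.8,1.6,35,0,0,0,1],
    [2.8,1.6,30,0,0,0,1],
    [2.8,1.6,20,0,0,0,1],
  ],
)

```text
time_s: 2.92
position: [0.5342, 0.2113, 0.0483]
tool_rot: [[-0.201, 0.98, -0.003], [0.98, 0.201, -0.003], [-0.003, -0.004, -1.0]]
force: [-0.0, -1.3, 0.4]
gripper_width: 0.0856
```

```bash
python3 - <<'E'
from h import *
im=snapshot("wrist");cv2.imwrite("pics/w3.png",im);print(np.mean([read_state()["position"]],0))
E
```

```text
[0.53267309 0.21154679 0.04564819]
```

View pics/w3.png

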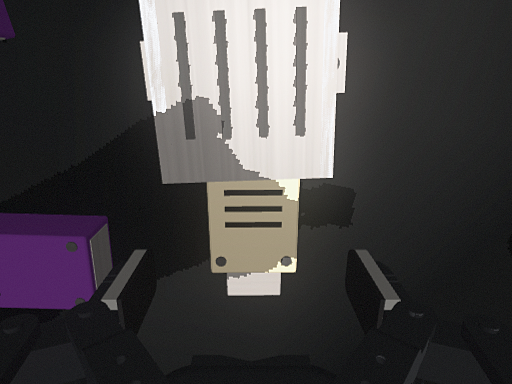

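```bash
python3 - <<'E'
from h import *
c=dict(np.load("w2.npz"))
R=Rdown(102);tc=np.array([.5342,.2150,.003])
for u,v,z in [(168,153,.03),(166,202,.03),(174,155,.015),(173,203,.0)]: print(R.T@(ray(c,u,v,z)-tc)*1000)
print([ (R.T@(tc-read_state()["position"])*1000).round(1) for _ in range(3)])
E
```

```text
[  0.69298882 -89.37818121 -27.        ]
[-49.90100123 -95.22040806 -27.        ]
[ -4.59642539 -87.253248   -12.        ]
[-62.37138069 -95.70500428   3.        ]
[array([ 3.1,  2.2, 42.6]), array([ 3.1,  2.2, 42.6]), array([ 3.1,  2.2, 42.6])]
```

Call:
move_arm(
  series=[
    [0,0,18,0,0,0,1],
    [0,0,16,0,0,0,1],
    [0,0,9,0,0,0,1],
    [0,0,3,0,0,0,1],
    [0,0,0,0,0,0,1],
  ],
)

```text
time_s: 3.38
position: [0.5349, 0.2135, 0.0053]
tool_rot: [[-0.203, 0.979, -0.0], [0.979, 0.203, -0.001], [-0.001, -0.001, -1.0]]
force: [-0.6, -1.5, -0.4]
gripper_width: 0.0855
```

Call:
move_arm(
  series=[
    [0,0,0,0,0,0,0],
    [0,0,0,0,0,0,0],
    [0,0,0,0,0,0,0],
    [0,0,0,0,0,0,0],
    [0,0,0,0,0,0,0],
  ],
  force=60,
)

```text
time_s: 3.8
position: [0.5353, 0.2148, 0.0065]
tool_rot: [[-0.205, 0.979, 0.002], [0.979, 0.205, 0.0], [0.0, 0.002, -1.0]]
force: [-0.8, -0.6, 6.0]
gripper_width: 0.0466
```

```bash
python3 - <<'E'
from h import *
im=snapshot("wrist");cv2.imwrite("pics/w4.png",im);s=read_state();print(s["position"],s["gripper_width"],s["force"])
E
```

```text
[0.53536723 0.21483142 0.00651517] 0.04650502120912209 [-0.44742525 -1.05286914  5.98070052]
```

View pics/w4.png

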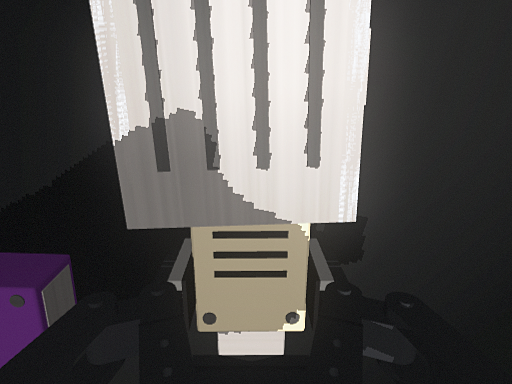

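Call:
move_arm(
  series=[
    [-3,0,-1,0,0,0,0],
    [-8,0,0,0,0,0,0],
    [-10,0,0,0,0,0,0],
    [-10,0,0,0,0,0,0],
    [-10,0,0,0,0,0,0],
  ],
  force=90,
)

```text
time_s: 4.27
position: [0.5437, 0.1742, 0.0067]
tool_rot: [[-0.205, 0.979, 0.001], [0.979, 0.205, 0.001], [0.001, 0.001, -1.0]]
force: [-1.3, 3.2, 2.5]
gripper_width: 0.0459
```

Call:
move_arm(
  series=[
    [-10,0,0,0,0,0,0],
    [-10,0,0,0,0,0,0],
    [-10,0,0,0,0,0,0],
    [-12,0,0,0,0,0,0],
    [-7,0,0,0,0,0,0],
  ],
)

```text
time_s: 4.68
position: [0.5538, 0.1252, 0.0067]
tool_rot: [[-0.204, 0.979, 0.001], [0.979, 0.204, 0.0], [0.0, 0.001, -1.0]]
force: [-1.3, 5.4, 6.0]
gripper_width: 0.046
```

```bash
python3 - <<'E'
from h import *
im=snapshot("wrist");cv2.imwrite("pics/w5.png",im);s=read_state();print(s["position"],s["gripper_width"],s["force"])
np.savez("w5.npz",**camera_info("wrist"))
E
```

```text
[0.55414537 0.12352932 0.00669694] 0.04629384865458125 [0.22314914 1.73332594 5.87847585]
```

View pics/w5.png

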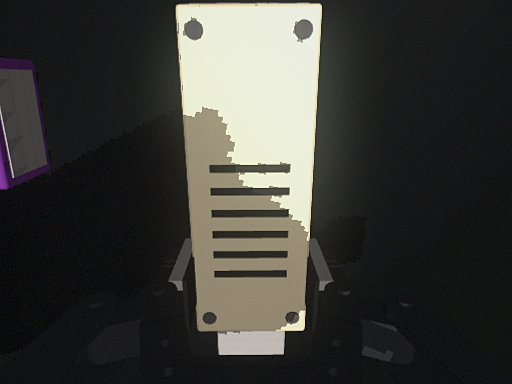

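Call:
move_arm(
  series=[
    [0,0,-5,0,0,0,0],
    [0,0,-12,0,0,0,0],
    [0,0,-16,0,0,0,0],
    [0,0,-16,0,0,0,0],
    [0,0,-11,0,0,0,0],
  ],
)

```text
time_s: 5.15
position: [0.5528, 0.1252, 0.0675]
tool_rot: [[-0.204, 0.979, -0.001], [0.979, 0.204, -0.002], [-0.001, -0.001, -1.0]]
force: [-0.9, 0.2, -4.3]
gripper_width: 0.0461
```

```bash
python3 - <<'E'
from h import *
im=snapshot("wrist");cv2.imwrite("pics/w6.png",im);s=read_state();print(s["position"],s["gripper_width"],s["force"],s["moment"])
print(rows([.4818,-.1248,.062],93.1,12))
E
```

```text
[0.55410954 0.12580646 0.06924842] 0.046383098185584885 [ 0.04239026  0.81503797 -2.30200297] [-0.1048943  -0.06596798 -0.02243487]
(array([-19.89,  -8.81,   0.6 ]), array([0.012, 0.004, 0.723]))
```

View pics/w6.png

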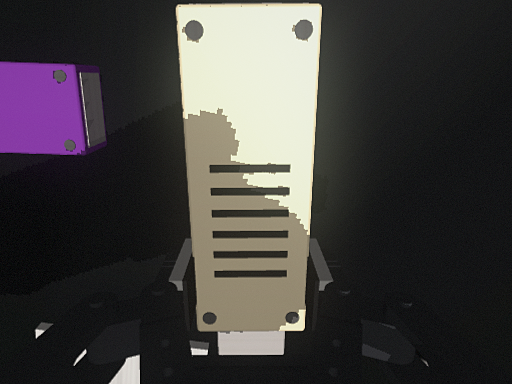

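Call:
move_arm(
  series=[
    [-20,-8.8,0,0,0,0.72,0],
    [-20,-8.8,0,0,0,0.72,0],
    [-20,-8.8,0,0,0,0.72,0],
    [-20,-8.8,0,0,0,0.72,0],
    [-20,-8.8,0,0,0,0.72,0],
  ],
)

```text
time_s: 5.62
position: [0.5269, 0.0186, 0.066]
tool_rot: [[-0.142, 0.99, -0.001], [0.99, 0.142, -0.001], [-0.001, -0.001, -1.0]]
force: [-0.3, -0.8, -3.6]
gripper_width: 0.0461
```

Call:
move_arm(
  series=[
    [-20,-8.8,0,0,0,0.72,0],
    [-20,-8.8,0,0,0,0.72,0],
    [-20,-8.8,0,0,0,0.72,0],
    [-20,-8.8,0,0,0,0.72,0],
    [-20,-8.8,0,0,0,0.72,0],
  ],
)

```text
time_s: 6.03
position: [0.4949, -0.0857, 0.0661]
tool_rot: [[-0.08, 0.997, -0.001], [0.997, 0.08, -0.001], [-0.001, -0.001, -1.0]]
force: [0.5, -0.7, -4.0]
gripper_width: 0.0464
```

Call:
move_arm(
  series=[
    [-20,-8.8,0,0,0,0.72,0],
    [-18,-8.8,0,0,0,0.72,0],
    [0,0,0,0,0,0,0],
  ],
)

```text
time_s: 6.28
position: [0.4776, -0.1292, 0.0658]
tool_rot: [[-0.048, 0.999, -0.005], [0.999, 0.048, -0.004], [-0.004, -0.005, -1.0]]
force: [-0.2, -0.3, -4.6]
gripper_width: 0.0465
```

```bash
python3 - <<'E'
from h import *
s=read_state();print(s["position"],s["tool_rot"],s["force"])
im=snapshot("wrist");cv2.imwrite("pics/w7.png",im);cv2.imwrite("pics/s7.png",snapshot("scene"));t=snapshot("top");cv2.imwrite("pics/t7.png",t)
crop(t,230,160,400,260,4,"t7c.png")
R=s["tool_rot"];print(R.T@(np.array([.4818,-.1248,.016])-s["position"])*1000, np.degrees(np.arctan2(R[1,0],R[0,0])))
E
```

```text
[ 0.47764955 -0.12924102  0.06575863] [[-0.04814188  0.9988271  -0.00517607]
 [ 0.99883333  0.04812125 -0.00403961]
 [-0.00378579 -0.0053645  -0.99997844]] [-0.15701527 -0.26430694 -4.57748853]
[ 4.42440589  4.62621529 49.71813764] 92.7594131930424
```

View pics/s7.png

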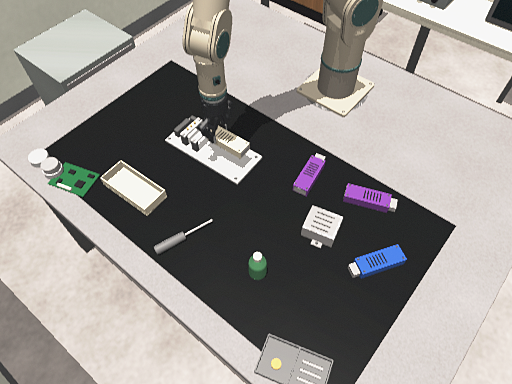

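View pics/t7c.png

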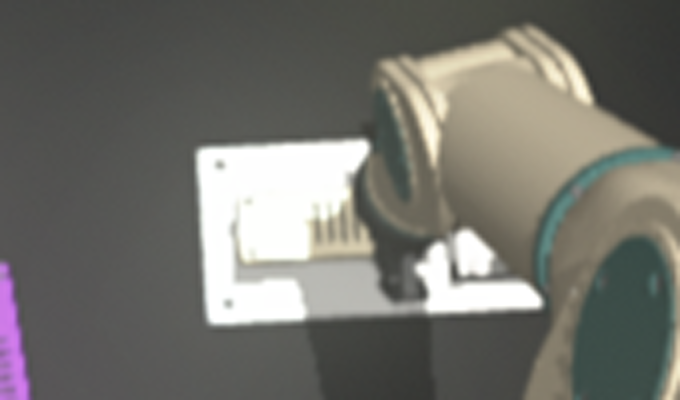

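View pics/w7.png

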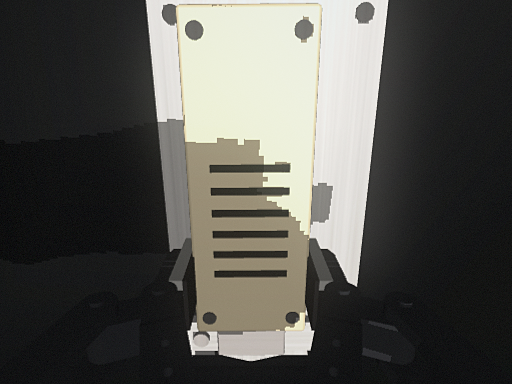

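Call:
move_arm(
  series=[
    [3,2.5,5,0,0,-0.35,0],
    [3,2,12,0,0,0,0],
    [0,0,12,0,0,0,0],
    [0,0,10,0,0,0,0],
    [0,0,4,0,0,0,0],
  ],
)

```text
time_s: 6.85
position: [0.485, -0.1158, 0.0218]
tool_rot: [[-0.064, 0.998, -0.002], [0.998, 0.064, 0.001], [0.001, -0.002, -1.0]]
force: [0.7, 0.4, -3.9]
gripper_width: 0.0463
```

Call:
move_arm(
  series=[
    [0,0,0,0,0,0,0],
    [0,0,0,0,0,0,0],
  ],
)

```text
time_s: 7.02
position: [0.4854, -0.1167, 0.0231]
tool_rot: [[-0.062, 0.998, -0.0], [0.998, 0.062, 0.0], [0.0, -0.0, -1.0]]
force: [-0.1, -0.3, -3.4]
gripper_width: 0.0466
```

```bash
python3 - <<'E'
from h import *
s=read_state();print(s["position"],s["tool_rot"],s["force"])
im=snapshot("wrist");cv2.imwrite("pics/w8.png",im);cv2.imwrite("pics/s8.png",snapshot("scene"));np.savez("w8.npz",**camera_info("wrist"))
R=s["tool_rot"];print(R.T@(np.array([.4818,-.1248,.0147])-s["position"])*1000, np.degrees(np.arctan2(R[1,0],R[0,0])))
E
```

```text
[ 0.48541684 -0.11666827  0.02312106] [[-6.24387053e-02  9.98048696e-01 -4.56781175e-04]
 [ 9.98048776e-01  6.24387988e-02  1.93460928e-04]
 [ 2.21604295e-04 -4.43810443e-04 -9.99999877e-01]] [-0.14924476 -0.33937959 -3.43151004]
[-7.89189636 -4.11377865  8.42113745] 93.5798029837822
```

View pics/w8.png

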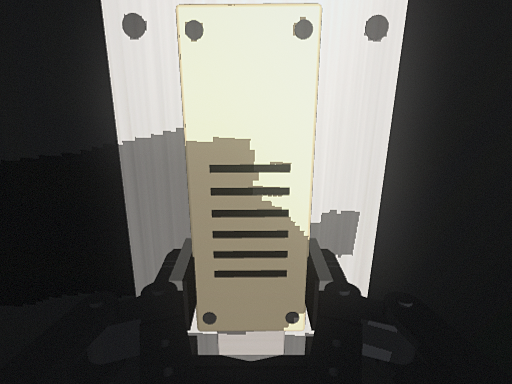

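Call:
move_arm(
  series=[
    [-3,-2,0,0,0,0.4,0],
    [-2,-1.8,1,0,0,0,0],
    [0,0,2,0,0,0,0],
    [0,0,2,0,0,0,0],
    [0,0,1,0,0,0,0],
  ],
)

```text
time_s: 7.53
position: [0.4818, -0.1225, 0.0171]
tool_rot: [[-0.054, 0.999, -0.0], [0.999, 0.054, 0.0], [0.0, -0.0, -1.0]]
force: [-0.9, 0.4, -3.8]
gripper_width: 0.0462
```

Call:
move_arm(
  series=[
    [0,0,1,0,0,0,0],
    [0,0,1,0,0,0,0],
    [0,0,0.5,0,0,0,0],
    [0,0,0,0,0,0,0],
  ],
)

```text
time_s: 7.87
position: [0.4819, -0.1223, 0.0148]
tool_rot: [[-0.055, 0.998, 0.0], [0.998, 0.055, 0.0], [0.0, 0.0, -1.0]]
force: [-0.7, -0.4, -3.0]
gripper_width: 0.0462
```

```bash
python3 - <<'E'
from h import *
s=read_state();print(s["position"],s["force"])
im=snapshot("wrist");cv2.imwrite("pics/w9.png",im);np.savez("w9.npz",**camera_info("wrist"))
R=s["tool_rot"];print(R.T@(np.array([.4818,-.1248,.0147])-s["position"])*1000, np.degrees(np.arctan2(R[1,0],R[0,0])))
E
```

```text
[ 0.48194706 -0.12225185  0.01480438] [-0.72425343 -0.44645782 -3.01282393]
[-2.53626503 -0.2864744   0.10427419] 93.14117242118498
```

View pics/w9.png

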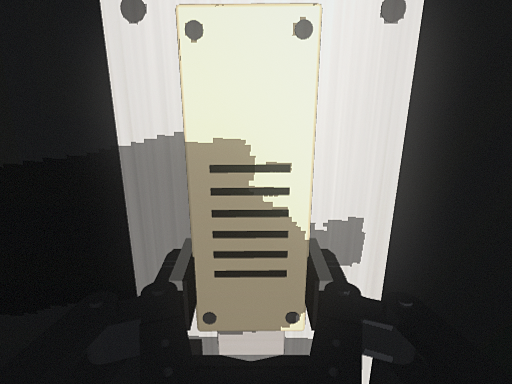

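Call:
move_arm(
  series=[
    [0,0,0.7,0,0,0,0],
    [0,0,0.5,0,0,0,0],
    [0,0,0,0,0,0,0],
  ],
)

```text
time_s: 8.17
position: [0.4819, -0.1223, 0.0146]
tool_rot: [[-0.055, 0.998, 0.001], [0.998, 0.055, -0.001], [-0.001, 0.001, -1.0]]
force: [-1.4, 0.9, 8.2]
gripper_width: 0.0462
```

Call:
move_arm(
  series=[
    [0,0,0.7,0,0,0,0],
    [0,0,0.3,0,0,0,0],
    [0,0,0,0,0,0,0],
  ],
)

```text
time_s: 8.42
position: [0.4819, -0.1223, 0.0146]
tool_rot: [[-0.055, 0.998, 0.001], [0.998, 0.055, -0.001], [-0.001, 0.001, -1.0]]
force: [-4.2, 1.7, 19.7]
gripper_width: 0.0461
```

Call:
move_arm(
  series=[
    [0,0,-1.5,0,0,0,1],
    [0,0,0,0,0,0,1],
    [0,0,0,0,0,0,1],
    [0,0,0,0,0,0,1],
    [0,0,0,0,0,0,1],
  ],
)

```text
time_s: 8.83
position: [0.4819, -0.1223, 0.0139]
tool_rot: [[-0.055, 0.999, -0.0], [0.999, 0.055, 0.0], [0.0, -0.0, -1.0]]
force: [0.1, 0.4, 0.1]
gripper_width: 0.0852
```

Call:
move_arm(
  series=[
    [0,0,-5,0,0,0,1],
    [0,0,-15,0,0,0,1],
    [0,0,-20,0,0,0,1],
    [0,0,-20,0,0,0,1],
    [0,0,-20,0,0,0,1],
  ],
)

```text
time_s: 9.25
position: [0.4816, -0.1222, 0.095]
tool_rot: [[-0.055, 0.998, -0.001], [0.998, 0.055, 0.0], [0.0, -0.001, -1.0]]
force: [0.5, -0.8, 0.3]
gripper_width: 0.0857
```

Call:
move_arm(
  series=[
    [10,0,-15,0,0,0,1],
    [18,0,-5,0,0,0,1],
    [18,0,0,0,0,0,1],
    [4,0,0,0,0,0,1],
    [0,0,0,0,0,0,1],
  ],
)

```text
time_s: 9.67
position: [0.4791, -0.0712, 0.1144]
tool_rot: [[-0.058, 0.998, 0.0], [0.998, 0.058, 0.0], [0.0, 0.0, -1.0]]
force: [0.3, -1.0, 0.5]
gripper_width: 0.0853
```

```bash
python3 - <<'E'
from h import *
s=read_state();print(s["position"],s["force"],s["gripper_width"])
im=snapshot("wrist");cv2.imwrite("pics/w10.png",im);np.savez("w10.npz",**camera_info("wrist"))
cv2.imwrite("pics/s10.png",snapshot("scene"))
E
```

```text
[ 0.47911142 -0.07117018  0.11442185] [ 0.31391309 -0.99669681  0.52024793] 0.08526115296375224
```

View pics/w10.png

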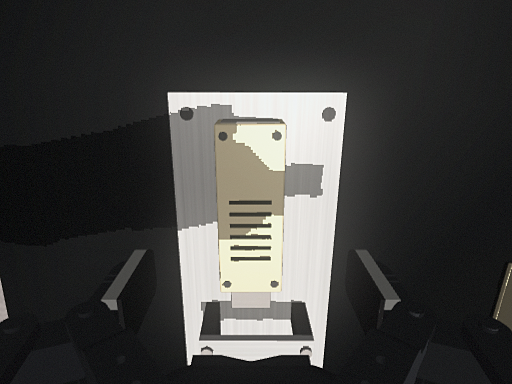

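```bash
python3 - <<'E'
from h import *
w=cv2.imread("pics/w10.png");crop(w,155,85,355,160,4,"c6.png");crop(w,180,270,340,370,5,"c7.png")
E
```

```text
(no output)
```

View pics/c6.png

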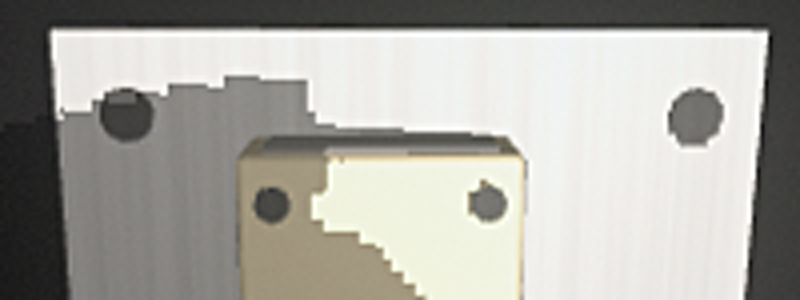

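View pics/c7.png

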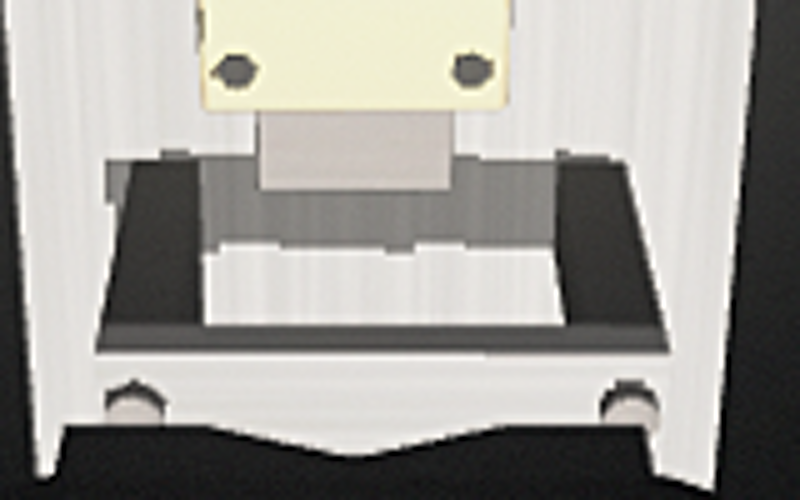

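```bash
python3 - <<'E'
from h import *
c=dict(np.load("w10.npz"))
W=[ray(c,*p,.008)[:2] for p in [(167.8,92.5),(347.2,92.5),(220,302),(291.6,302)]]
F=np.array([(-270,-33),(-270,97),(-90,0),(-90,64)])/1000.
W=np.array(W)
# rigid fit
fc,wc=F.mean(0),W.mean(0);H=(F-fc).T@(W-wc);U,S,Vt=np.linalg.svd(H);Rf=Vt.T@U.T;t=wc-Rf@fc
print("fixture az",np.degrees(np.arctan2(Rf[1,0],Rf[0,0])),"orig",t,"res mm",((F@Rf.T+t-W)*1000).round(1).tolist())
print("dist -90 pts",((W-t)@Rf*1000).round(1).tolist())
M=np.array([ray(c,*p,.038)[:2] for p in [(215,124.2),(286.2,124.2),(220.6,292),(281.4,291.8)]])
m=(M-t)@Rf*1000;print("module in fixture",m.round(1).tolist())
d=(m[2]+m[3]-m[0]-m[1])/2;print("yaw rel",np.degrees(np.arctan2(d[1],d[0])),np.linalg.norm(d))
oc=m.mean(0);print("origin",oc)
s=read_state();R=s["tool_rot"];print("tool az",np.degrees(np.arctan2(R[1,0],R[0,0])),s["position"])
o=t+Rf@(oc/1000); dw=Rf@(d/np.linalg.norm(d)); tgt=np.append(o-.045*dw,.0147)
print("tgt",tgt,R.T@(tgt-s["position"])*1000)
np.savez("fix.npz",R=Rf,t=t)
E
```

```text
fixture az -86.90820712863942 orig [ 0.46162094 -0.27358712] res mm [[-0.0, -0.0], [-0.0, -0.2], [0.0, 0.2], [0.0, 0.1]]
dist -90 pts [[-270.0, -32.9], [-270.2, 97.0], [-89.8, -0.1], [-89.9, 64.0]]
module in fixture [[-251.2, 3.7], [-251.3, 50.5], [-121.9, 3.9], [-122.2, 51.2]]
yaw rel 0.21791754433653096 129.20812440666012
origin [-186.64608327   27.3387345 ]
tool az 93.11592031762673 [ 0.47893431 -0.0732555   0.11395278]
tgt [ 0.47625499 -0.04081324  0.0147    ] [32.60716052 -0.84068606 99.23134204]
```

Call:
move_arm(
  series=[
    [12,-0.3,8,0,0,0,1],
    [14,-0.3,20,0,0,0,1],
    [7,-0.2,22,0,0,0,1],
    [0,0,22,0,0,0,1],
    [0,0,15,0,0,0,1],
  ],
)

```text
time_s: 10.18
position: [0.4758, -0.0404, 0.0253]
tool_rot: [[-0.054, 0.999, -0.002], [0.999, 0.054, -0.001], [-0.001, -0.002, -1.0]]
force: [0.2, -1.0, -0.1]
gripper_width: 0.0854
```

Call:
move_arm(
  series=[
    [0,0,8,0,0,0,1],
    [0,0,2,0,0,0,1],
    [0,0,0,0,0,0,1],
  ],
)

```text
time_s: 10.43
position: [0.4763, -0.0403, 0.0167]
tool_rot: [[-0.054, 0.999, -0.001], [0.999, 0.054, -0.0], [-0.0, -0.001, -1.0]]
force: [-0.5, -0.8, -0.1]
gripper_width: 0.0854
```

```bash
python3 - <<'E'
from h import *
s=read_state();print(s["position"],s["force"],s["gripper_width"]);R=s["tool_rot"]
print("tool az",np.degrees(np.arctan2(R[1,0],R[0,0])),R.T@(np.array([.47625,-.0408,.0167])-s["position"])*1000)
im=snapshot("wrist");cv2.imwrite("pics/w11.png",im)
E
```

```text
[ 0.47631659 -0.04025996  0.01669829] [-0.51539405 -0.76204005 -0.13452141] 0.08536240731137201
tool az 93.07958443560344 [-0.53568831 -0.09550678 -0.0014284 ]
```

View pics/w11.png

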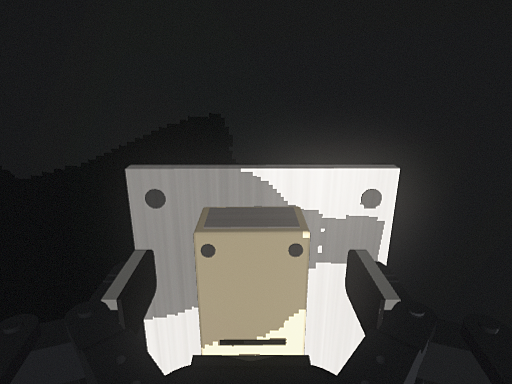

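Aligned over the tail. Close.

Call:
move_arm(
  series=[
    [0,0,0,0,0,0,0],
    [0,0,0,0,0,0,0],
    [0,0,0,0,0,0,0],
    [0,0,0,0,0,0,0],
    [0,0,0,0,0,0,0],
  ],
  force=60,
)

```text
time_s: 10.9
position: [0.477, -0.0397, 0.0181]
tool_rot: [[-0.055, 0.999, 0.001], [0.999, 0.055, -0.0], [-0.0, 0.001, -1.0]]
force: [-1.9, -0.8, 6.8]
gripper_width: 0.0467
```

```bash
python3 - <<'E'
from h import *
f=np.load("fix.npz")
s=read_state();print(s["position"],s["force"],s["gripper_width"]);print("tcp in fixture",(s["position"][:2]-f["t"])@f["R"]*1000)
im=snapshot("wrist");cv2.imwrite("pics/w12.png",im)
E
```

```text
[ 0.47704664 -0.0397206   0.01806995] [-1.91962488 -0.8069596   6.76273932] 0.0467478450136486
tcp in fixture [-232.6941141    28.01701801]
```

View pics/w12.png

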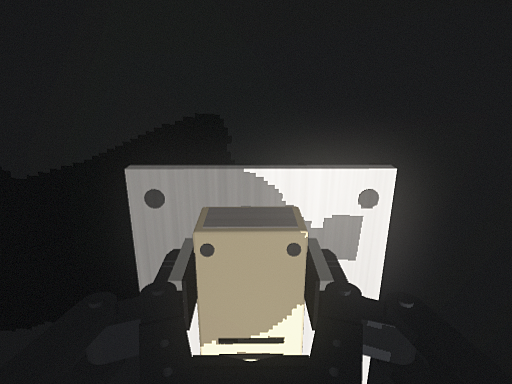

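Call:
move_arm(
  series=[
    [-4,0,0,0,0,0,0],
    [-8,0,0,0,0,0,0],
    [-8,-0.3,0,0,0,0,0],
    [-8,-0.3,0,0,0,0,0],
    [-8,-0.3,0,0,0,0,0],
  ],
)

```text
time_s: 11.37
position: [0.4788, -0.0735, 0.0181]
tool_rot: [[-0.057, 0.998, 0.003], [0.998, 0.057, 0.003], [0.002, 0.003, -1.0]]
force: [0.1, 5.1, 6.0]
gripper_width: 0.0465
```

Call:
move_arm(
  series=[
    [-8,-0.3,0,0,0,0,0],
    [-8,-0.3,0,0,0,0,0],
    [-8,0,0,0,0,0,0],
    [-8,0,0,0,0,0,0],
    [-8,0,0,0,0,0,0],
  ],
)

```text
time_s: 11.78
position: [0.4802, -0.1136, 0.0181]
tool_rot: [[-0.056, 0.998, 0.002], [0.998, 0.056, 0.002], [0.002, 0.003, -1.0]]
force: [-0.1, 5.6, 6.0]
gripper_width: 0.0467
```

```bash
python3 - <<'E'
from h import *
f=np.load("fix.npz")
s=read_state();print(s["position"],s["force"],s["gripper_width"]);print("tcp in fixture",(s["position"][:2]-f["t"])@f["R"]*1000);R=s["tool_rot"];print(np.degrees(np.arctan2(R[1,0],R[0,0])))
im=snapshot("wrist");cv2.imwrite("pics/w13.png",im);np.savez("w13.npz",**camera_info("wrist"))
im=snapshot("scene");crop(im,150,90,280,200,6,"s13.png")
E
```

```text
[ 0.48019727 -0.11355904  0.01809201] [-0.1171271   5.55099754  5.95310915] 0.04673877432057463
tcp in fixture [-158.79321906   27.18052165]
93.23688460402504
```

View pics/w13.png

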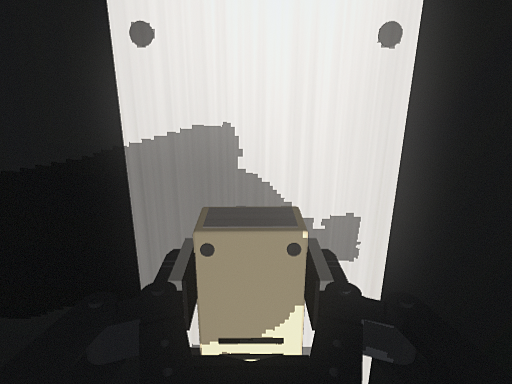

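View pics/s13.png

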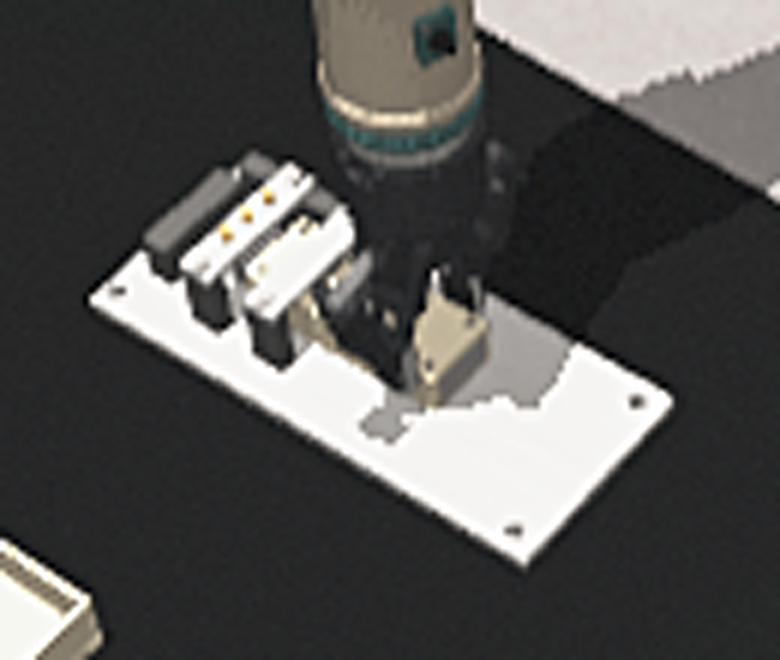

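Call:
move_arm(
  series=[
    [-7,0,0,0,0,0.1,0],
    [-7,-0.5,0,0,0,0,0],
    [-4,-0.7,0,0,0,0,0],
    [-2,-0.7,0,0,0,0,0],
    [0,0,0,0,0,0,0],
  ],
)

```text
time_s: 12.3
position: [0.4798, -0.1345, 0.0181]
tool_rot: [[-0.054, 0.999, 0.003], [0.999, 0.054, 0.001], [0.001, 0.003, -1.0]]
force: [0.8, 3.4, 4.8]
gripper_width: 0.0466
```

```bash
cat > st.py <<'E'
from h import *
f=np.load("fix.npz")
s=read_state();F=f["R"].T@s["force"][:2];print("t",s["time_s"],"z",s["position"][2].round(4),"F fix xy",F.round(1),s["force"][2].round(1),s["moment"].round(2),s["gripper_width"].round(4),"tcp fix",((s["position"][:2]-f["t"])@f["R"]*1000).round(2));R=s["tool_rot"];print(np.degrees(np.arctan2(R[1,0],R[0,0])))
E
python3 st.py
```

```text
Traceback (most recent call last):
  File "st.py", line 3, in <module>
    s=read_state();F=f["R"].T@s["force"][:2];print("t",s["time_s"],"z",s["position"][2].round(4),"F fix xy",F.round(1),s["force"][2].round(1),s["moment"].round(2),s["gripper_width"].round(4),"tcp fix",((s["position"][:2]-f["t"])@f["R"]*1000).round(2));R=s["tool_rot"];print(np.degrees(np.arctan2(R[1,0],R[0,0])))
                                                                                                                                                                   ^^^^^^^^^^^^^^^^^^^^^^^^
AttributeError: 'float' object has no attribute 'round'
```

```bash
sed -i 's/s\["gripper_width"\].round(4)/round(s["gripper_width"],4)/' st.py; python3 st.py
```

```text
t 12.3 z 0.0181 F fix xy [-3.4  1. ] 4.8 [ 0.56 -0.01 -0.  ] 0.0466 tcp fix [-137.89   25.66]
93.08082119629272
```

Call:
move_arm(
  series=[
    [-1,-0.7,0,0,0,0,0],
    [-1,-0.5,0,0,0,0,0],
    [-1,-0.5,0,0,0,0,0],
    [0,0,0,0,0,0,0],
  ],
)

```text
time_s: 12.63
position: [0.4791, -0.1366, 0.0181]
tool_rot: [[-0.055, 0.998, 0.005], [0.998, 0.055, 0.002], [0.002, 0.005, -1.0]]
force: [2.2, 6.5, 6.2]
gripper_width: 0.0466
```

```bash
python3 st.py
```

```text
t 12.6333 z 0.0181 F fix xy [-6.4  2.6] 6.2 [ 1.   -0.19  0.02] 0.0466 tcp fix [-135.84   24.86]
93.15500580725839
```

Call:
move_arm(
  series=[
    [-1,-0.7,0,0,0,0,0],
    [-1,-0.7,0,0,0,0,0],
    [-1,0,0,0,0,0,0],
    [0,0,0,0,0,0,0],
  ],
)

```text
time_s: 12.97
position: [0.4792, -0.1391, 0.0182]
tool_rot: [[-0.056, 0.998, 0.007], [0.998, 0.056, 0.003], [0.003, 0.007, -1.0]]
force: [3.4, 6.4, 3.3]
gripper_width: 0.0467
```

```bash
python3 st.py
```

```text
t 12.9667 z 0.0182 F fix xy [-6.2  3.7] 3.3 [ 1.18 -0.65  0.05] 0.0467 tcp fix [-133.34   24.86]
93.21264623673586
```

Call:
move_arm(
  series=[
    [-1,-0.7,0,0,0,0,0],
    [-1,-0.7,0,0,0,0,0],
    [0,0,0,0,0,0,0],
  ],
)

```text
time_s: 13.22
position: [0.4793, -0.1409, 0.0183]
tool_rot: [[-0.057, 0.998, 0.01], [0.998, 0.057, 0.003], [0.003, 0.01, -1.0]]
force: [5.5, 6.6, 1.4]
gripper_width: 0.0466
```

```bash
python3 st.py
```

```text
t 13.2167 z 0.0183 F fix xy [-6.3  5.9] 1.4 [ 1.23 -1.08  0.21] 0.0466 tcp fix [-131.52   24.83]
93.25196527561059
```

Call:
move_arm(
  series=[
    [-1,0.7,0,0,0,0,0],
    [-1,0,0,0,0,0,0],
    [0,0,0,0,0,0,0],
  ],
)

```text
time_s: 13.47
position: [0.4793, -0.1411, 0.0182]
tool_rot: [[-0.057, 0.998, 0.008], [0.998, 0.057, 0.005], [0.005, 0.009, -1.0]]
force: [4.2, 10.5, 3.4]
gripper_width: 0.0465
```

```bash
python3 st.py
```

```text
t 13.4667 z 0.0182 F fix xy [-10.2   4.8] 3.4 [ 2.04 -0.76 -0.03] 0.0465 tcp fix [-131.3    24.83]
93.28796108184096
```

Call:
move_arm(
  series=[
    [-1,0.5,0,0,0,0,0],
    [-1,0,0,0,0,0,0],
    [0,0,0,0,0,0,0],
  ],
)

```text
time_s: 13.72
position: [0.4793, -0.1411, 0.0182]
tool_rot: [[-0.058, 0.998, 0.007], [0.998, 0.058, 0.008], [0.007, 0.008, -1.0]]
force: [3.0, 14.2, 7.1]
gripper_width: 0.0466
```

```bash
python3 st.py
```

```text
t 13.7167 z 0.0182 F fix xy [-14.    3.8] 7.1 [ 2.95 -0.51 -0.2 ] 0.0466 tcp fix [-131.34   24.85]
93.33991850802002
```

Call:
move_arm(
  series=[
    [1.2,0,0,0,0,0.3,0],
    [1,0,0,0,0,0.2,0],
    [0,0,0,0,0,0,0],
  ],
)

```text
time_s: 13.97
position: [0.4795, -0.1411, 0.0182]
tool_rot: [[-0.051, 0.999, 0.008], [0.999, 0.051, 0.004], [0.004, 0.008, -1.0]]
force: [2.6, 8.8, 3.8]
gripper_width: 0.0465
```

```bash
python3 st.py
```

```text
t 13.9667 z 0.0182 F fix xy [-8.7  3.1] 3.8 [ 1.85 -0.69  0.6 ] 0.0465 tcp fix [-131.31   25.03]
92.9307293900809
```

Call:
move_arm(
  series=[
    [0,-0.3,0,0,0,-0.17,0],
    [0,0,0,0,0,0,0],
  ],
)

```text
time_s: 14.13
position: [0.4795, -0.1411, 0.0182]
tool_rot: [[-0.053, 0.999, 0.008], [0.999, 0.053, 0.005], [0.004, 0.009, -1.0]]
force: [4.0, 9.6, 4.9]
gripper_width: 0.0468
```

```bash
python3 st.py
```

```text
t 14.1333 z 0.0182 F fix xy [-9.4  4.5] 4.9 [ 1.91 -0.75  0.28] 0.0468 tcp fix [-131.34   25.  ]
93.03243853567287
```

Call:
move_arm(
  series=[
    [0,0,0,0,0,0,1],
    [0,0,0,0,0,0,1],
    [0,0,0,0,0,0,1],
    [0,0,0,0,0,0,1],
    [0,0,0,0,0,0,1],
  ],
)

```text
time_s: 14.55
position: [0.4749, -0.1462, 0.0171]
tool_rot: [[-0.046, 0.999, -0.001], [0.999, 0.046, -0.001], [-0.001, -0.001, -1.0]]
force: [-0.9, 0.6, 0.6]
gripper_width: 0.0855
```

```bash
python3 st.py; python3 - <<'E'
from h import *
im=snapshot("wrist");cv2.imwrite("pics/w14.png",im)
E
```

```text
t 14.55 z 0.0171 F fix xy [-0.6 -0.8] 0.6 [-0.01 -0.01 -0.02] 0.0855 tcp fix [-126.47   20.13]
92.64707912433192
```

View pics/w14.png

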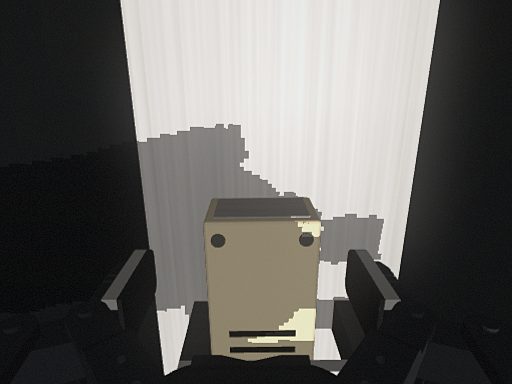

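Call:
move_arm(
  series=[
    [0,4,-5,0,0,-0.4,1],
    [0,0,-15,0,0,0,1],
    [0,0,-20,0,0,0,1],
    [0,0,-25,0,0,0,1],
    [5,0,-25,0,0,0,1],
  ],
)

```text
time_s: 15.02
position: [0.4788, -0.1412, 0.1081]
tool_rot: [[-0.053, 0.999, -0.001], [0.999, 0.053, -0.0], [-0.0, -0.001, -1.0]]
force: [-0.4, -0.6, 0.1]
gripper_width: 0.0857
```

Call:
move_arm(
  series=[
    [15,0,-10,0,0,0,1],
    [15,0,0,0,0,0,1],
    [10,0,0,0,0,0,1],
    [0,0,0,0,0,0,1],
    [0,0,0,0,0,0,1],
  ],
)

```text
time_s: 15.43
position: [0.4765, -0.0998, 0.1167]
tool_rot: [[-0.056, 0.998, -0.001], [0.998, 0.056, -0.0], [0.0, -0.001, -1.0]]
force: [0.3, -0.9, -0.5]
gripper_width: 0.0853
```

```bash
python3 st.py; python3 - <<'E'
from h import *
np.savez("w15.npz",**camera_info("wrist"))
im=snapshot("wrist");cv2.imwrite("pics/w15.png",im)
crop(im,160,150,340,290,4,"c15.png");crop(im,180,210,330,330,5,"c15b.png")
E
```

```text
t 15.4333 z 0.1167 F fix xy [0.9 0.3] -0.5 [-0.04  0.03  0.06] 0.0853 tcp fix [-172.78   24.22]
93.2178596437188
```

View pics/w15.png

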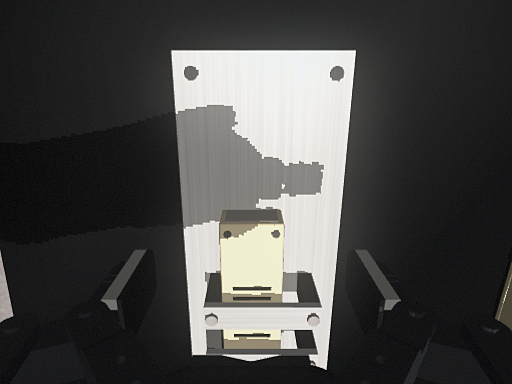

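View pics/c15.png

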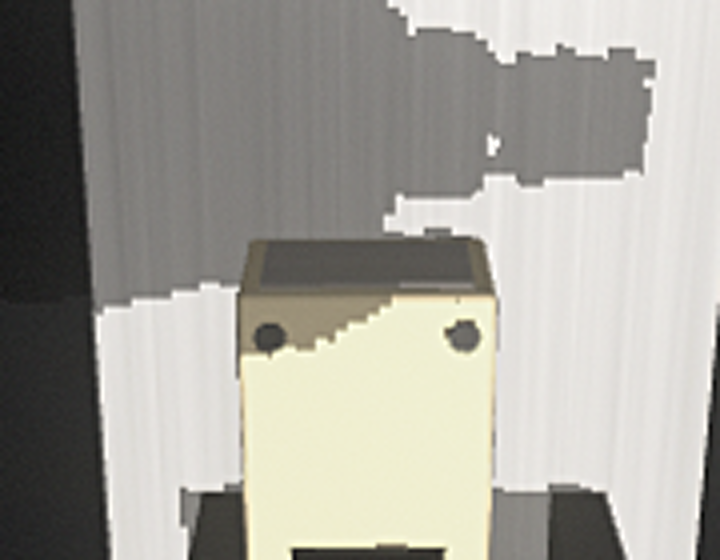

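```bash
python3 - <<'E'
from h import *
f=np.load("fix.npz");c=dict(np.load("w15.npz"))
def fx(u,v,z): return ((ray(c,u,v,z)[:2]-f["t"])@f["R"]*1000).round(1)
for n,a in dict(tailL=(220.25,223.5,.038),tailR=(283.75,223.5,.038),sideL=(221.5,272.5,.038),sideR=(282.75,272.5,.038),plL=(171.5,50.5,.008),plR=(355.5,50.5,.008)).items(): print(n,fx(*a))
F=lambda x,y,z: proj(c,np.append(f["t"]+f["R"]@np.array([x,y])/1000,z/1000)).round(1)
for p in [(-90,0,48),(-90,-12,48),(-90,64,48),(-90,0,8)]: print(p,F(*p))
E
```

```text
tailL [-151.9    1. ]
tailR [-152.    47.4]
sideL [-110.6    0.8]
sideR [-110.8   48. ]
plL [-271.4  -32.9]
plR [-271.6   96.9]
(-90, 0, 48) [220.  303.4]
(-90, -12, 48) [204.2 303.4]
(-90, 64, 48) [304.1 303.6]
(-90, 0, 8) [224.1 274. ]
```

View pics/c15b.png

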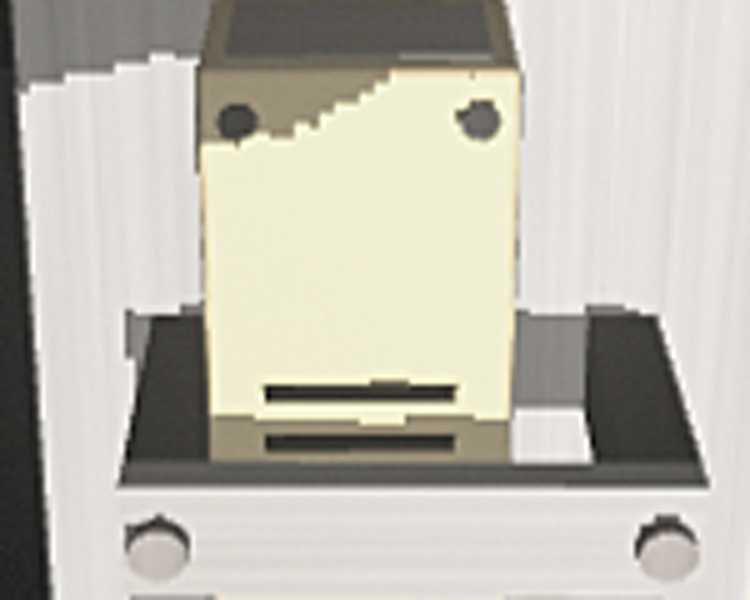

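Call:
move_arm(
  series=[
    [-10,0,0,0,0,0.12,1],
    [-20,0,0,0,0,0,1],
    [-25,0,10,0,0,0,1],
    [-25,0,10,0,0,0,1],
    [-10,0,5,0,0,0,1],
  ],
)

```text
time_s: 15.9
position: [0.4802, -0.196, 0.0906]
tool_rot: [[-0.046, 0.999, -0.002], [0.999, 0.046, -0.002], [-0.002, -0.002, -1.0]]
force: [-0.2, -0.8, -0.1]
gripper_width: 0.0858
```

Call:
move_arm(
  series=[
    [0,0,0,0,0,0,1],
    [0,0,0,0,0,0,1],
    [0,0,0,0,0,0,1],
  ],
)

```text
time_s: 16.15
position: [0.4817, -0.189, 0.0923]
tool_rot: [[-0.053, 0.999, 0.0], [0.999, 0.053, 0.001], [0.001, 0.0, -1.0]]
force: [0.3, 0.6, 0.4]
gripper_width: 0.0855
```

```bash
python3 st.py; python3 - <<'E'
from h import *
np.savez("w16.npz",**camera_info("wrist"))
im=snapshot("wrist");cv2.imwrite("pics/w16.png",im)
crop(im,170,120,340,360,3,"c16.png")
E
```

```text
t 16.15 z 0.0923 F fix xy [-0.6  0.3] 0.4 [ 0.06 -0.    0.03] 0.0855 tcp fix [-83.38  24.6 ]
93.04936665946643
```

View pics/w16.png

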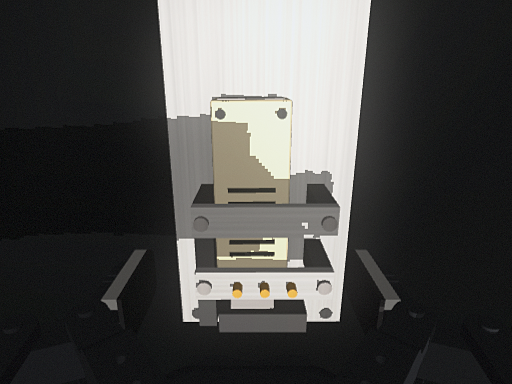

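```bash
python3 - <<'E'
from h import *
im=cv2.imread("pics/w16.png")
crop(im,180,85,345,335,3,"c16.png")
crop(im,185,180,345,335,5,"c16b.png")
E
```

```text
(no output)
```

View pics/c16b.png

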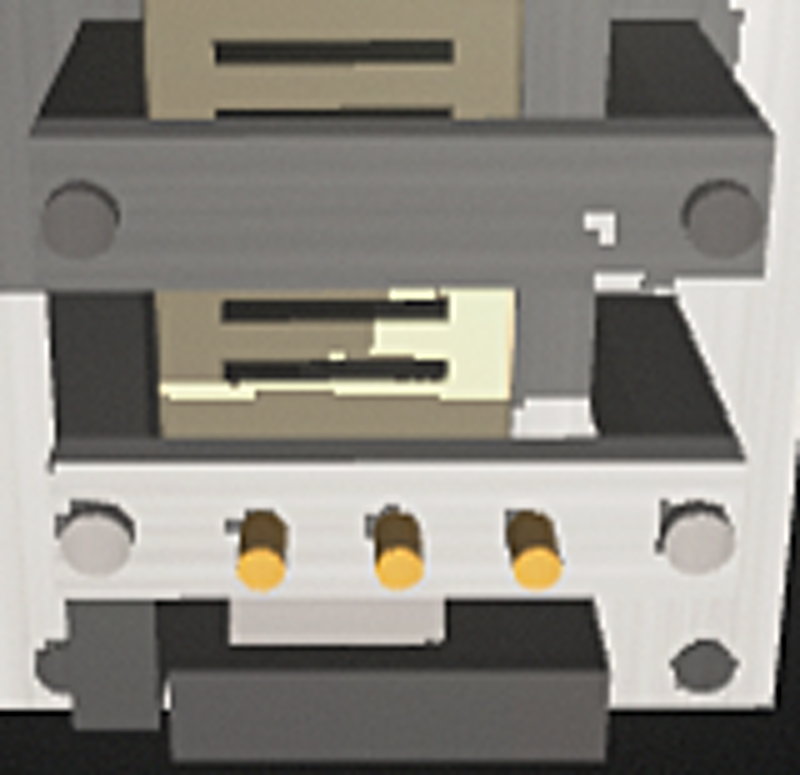

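```bash
python3 - <<'E'
from h import *
f=np.load("fix.npz");c=dict(np.load("w16.npz"));im=cv2.imread("pics/w16.png").astype(float)
def fx(u,v,z): return ((ray(c,u,v,z)[:2]-f["t"])@f["R"]*1000)
b=im[:,:,0];sat=im[:,:,2]-im[:,:,0]  # cream: red>blue
L=[];Rr=[]
for v in list(range(106,182))+list(range(242,262)):
    row=sat[v,195:305]; k=np.where(row>12)[0]
    if len(k)<40: continue
    u0,u1=195+k[0],195+k[-1]+1
    L.append(fx(u0,v+.5,.038));Rr.append(fx(u1,v+.5,.038))
for n,A in (("L",L),("R",Rr)):
    A=np.array(A);
    for _ in range(4):
        p=np.polyfit(A[:,0],A[:,1],1);r=A[:,1]-np.polyval(p,A[:,0]);A=A[abs(r)<max(.4,2*r.std())]
    print(n,len(A),"yaw",np.degrees(np.arctan(p[0])),"y at -150,-90,-30",np.polyval(p,[-150,-90,-30]).round(2),r.std())
for q in [(211.5,100.5),(292,100.5)]: print("tail",fx(*q,.038))
# plate edges
for z,cols,name,sgn in ((.008,range(150,185),"pl",1),):
    P=[];Q=[]
    g=im.mean(2)
    for v in range(2,105):
        k=np.where(g[v]>150)[0]
        if len(k)>50: P.append(fx(k[0],v+.5,z));Q.append(fx(k[-1]+1,v+.5,z))
    for A in (np.array(P),np.array(Q)):
        p=np.polyfit(A[:,0],A[:,1],1);print("plate yaw",np.degrees(np.arctan(p[0])),np.polyval(p,-200))
E
```

```text
L 87 yaw 0.2544978131358658 y at -150,-90,-30 [0.17 0.43 0.7 ] 0.1816307065976636
R 89 yaw 0.4187341797398523 y at -150,-90,-30 [47.91 48.35 48.78] 0.16070542031901122
tail [-151.25440802    1.08932705]
tail [-151.18703751   47.63398405]
plate yaw 0.12253176753377483 -32.95802786213937
plate yaw 0.06958860816758007 97.32509705547862
```

```bash
python3 - <<'E'
from h import *
f=np.load("fix.npz");c=dict(np.load("w16.npz"))
def fx(a,b,z): return ((ray(c,185+a/5,180+b/5,z)[:2]-f["t"])@f["R"]*1000).round(1)
print("nose front",fx(230,643,.031),fx(444,643,.031))
print("stop top edge",fx(172,670,.036),fx(608,670,.036))
print("plate end",fx(775,708,.008))
print("fence top inner near bar",fx(158,400,.048),"bar1 edges z54",fx(30,133,.054),fx(775,133,.054))
E
```

```text
nose front [-2.  9.] [-1.9 40.6]
stop top edge [-1.2  0.9] [-1.1 64.1]
plate end [29.2 98. ]
fence top inner near bar [-52.6   1.7] bar1 edges z54 [-91.8 -11.4] [-91.6  76.2]
```

Call:
move_arm(
  series=[
    [10,0,-5,0,0,0,0],
    [25,0,0,0,0,0,0],
    [30,0,0,0,0,0,0],
    [30,0,0,0,0,0,0],
    [15,0,0,0,0,0,0],
  ],
  force=40,
)

```text
time_s: 16.62
position: [0.4758, -0.0745, 0.0982]
tool_rot: [[-0.058, 0.998, 0.001], [0.998, 0.058, 0.003], [0.002, 0.002, -1.0]]
force: [0.1, 0.6, -0.0]
gripper_width: 0.0253
```

Call:
move_arm(
  series=[
    [0,0,15,0,0,0,0],
    [0,0,25,0,0,0,0],
    [0,0,20,0,0,0,0],
    [0,0,10,0,0,0,0],
    [0,0,0,0,0,0,0],
  ],
)

```text
time_s: 17.03
position: [0.4747, -0.0787, 0.0261]
tool_rot: [[-0.055, 0.999, -0.003], [0.999, 0.055, 0.001], [0.001, -0.003, -1.0]]
force: [-0.6, -0.5, 0.2]
gripper_width: -0.0002
```

```bash
python3 st.py; python3 - <<'E'
from h import *
im=snapshot("wrist");cv2.imwrite("pics/w17.png",im)
E
```

```text
t 17.0333 z 0.0261 F fix xy [ 0.4 -0.6] 0.2 [-0.04 -0.    0.01] -0.0002 tcp fix [-193.85   23.57]
93.1278057986674
```

View pics/w17.png

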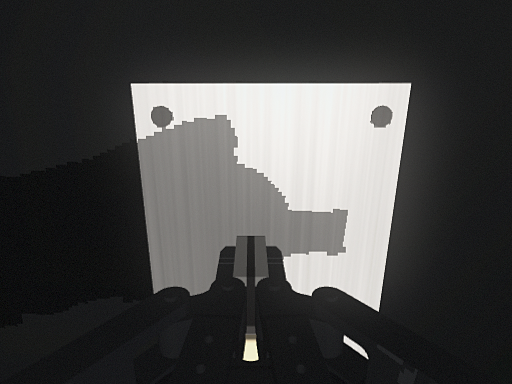

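Call:
move_arm(
  series=[
    [-6,0.4,3,0,0,0,0],
    [-8,0,3,0,0,0,0],
    [-8,0,0,0,0,0,0],
    [-4,0,0,0,0,0,0],
    [0,0,0,0,0,0,0],
  ],
)

```text
time_s: 17.5
position: [0.4778, -0.1086, 0.0215]
tool_rot: [[-0.049, 0.999, 0.001], [0.999, 0.049, -0.001], [-0.001, 0.001, -1.0]]
force: [0.2, -0.1, -0.7]
gripper_width: 0.0001
```

Call:
move_arm(
  series=[
    [-2,0,0,0,0,0,0],
    [-1.5,0,0,0,0,0,0],
    [-1.5,0,0,0,0,0,0],
    [-1,0,0,0,0,0,0],
  ],
)

```text
time_s: 17.83
position: [0.4779, -0.1096, 0.0214]
tool_rot: [[-0.054, 0.999, 0.0], [0.999, 0.054, 0.003], [0.003, 0.001, -1.0]]
force: [-1.6, 7.9, 5.1]
gripper_width: -0.0002
```

```bash
python3 st.py
```

```text
t 17.8333 z 0.0214 F fix xy [-8.  -1.2] 5.1 [ 1.79  0.32 -0.05] -0.0002 tcp fix [-162.9    25.09]
93.12409566678822
```

Call:
move_arm(
  series=[
    [-1,0,0,0,0,0,0],
    [-1,0,0,0,0,0,0],
    [-1,0,0,0,0,0,0],
    [-1,0,0,0,0,0,0],
    [0,0,0,0,0,0,0],
  ],
)

```text
time_s: 18.25
position: [0.4779, -0.1096, 0.0214]
tool_rot: [[-0.058, 0.998, 0.0], [0.998, 0.058, 0.007], [0.007, 0.001, -1.0]]
force: [-2.9, 14.1, 6.9]
gripper_width: -0.0
```

```bash
python3 st.py
```

```text
t 18.25 z 0.0214 F fix xy [-14.2  -2.1] 6.9 [ 3.11  0.59 -0.  ] -0.0 tcp fix [-162.86   25.11]
93.32732693054983
```

Call:
move_arm(
  series=[
    [5,0,0,0,0,0,0],
    [8,0,0,0,0,0,0],
    [8,0,-10,0,0,0,0],
    [0,0,-25,0,0,0,0],
    [0,0,-30,0,0,0,0],
  ],
)

```text
time_s: 18.67
position: [0.4757, -0.0943, 0.0862]
tool_rot: [[-0.054, 0.999, -0.004], [0.999, 0.054, 0.0], [0.0, -0.004, -1.0]]
force: [1.3, -1.0, -1.0]
gripper_width: -0.0002
```

Call:
move_arm(
  series=[
    [-20,0,-8,0,0,0,1],
    [-30,0,0,0,0,0,1],
    [-30,0,0,0,0,0,1],
    [-25,0,0,0,0,0,1],
    [-5,0,0,0,0,0,1],
  ],
)

```text
time_s: 19.08
position: [0.4823, -0.2111, 0.0948]
tool_rot: [[-0.045, 0.999, 0.0], [0.999, 0.045, -0.004], [-0.004, 0.0, -1.0]]
force: [-0.7, -0.5, -0.3]
gripper_width: 0.0605
```

Call:
move_arm(
  series=[
    [0,0,0,0,0,0,1],
    [0,0,0,0,0,0,1],
    [0,0,0,0,0,0,1],
    [0,0,0,0,0,0,1],
  ],
)

```text
time_s: 19.42
position: [0.4829, -0.2034, 0.0943]
tool_rot: [[-0.055, 0.999, -0.0], [0.999, 0.055, 0.001], [0.001, 0.0, -1.0]]
force: [0.3, -0.9, -0.3]
gripper_width: 0.0854
```

```bash
python3 st.py; cat > chk.py <<'E'
from h import *
f=np.load("fix.npz");c=camera_info("wrist");im=snapshot("wrist");cv2.imwrite("pics/w18.png",im);im=im.astype(float)
crop(im.astype(np.uint8),180,85,345,335,3,"c18.png")
def fx(u,v,z): return ((ray(c,u,v,z)[:2]-f["t"])@f["R"]*1000)
sat=im[:,:,2]-im[:,:,0];L=[];Rr=[]
for v in range(90,275):
    row=sat[v,195:305]; k=np.where(row>12)[0]
    if len(k)<60: continue
    a=fx(195+k[0],v+.5,.038);b=fx(195+k[-1]+1,v+.5,.038)
    if 46<b[1]-a[1]<50: L.append(a);Rr.append(b)
for n,A in (("L",L),("R",Rr)):
    A=np.array(A)
    for _ in range(4):
        p=np.polyfit(A[:,0],A[:,1],1);r=A[:,1]-np.polyval(p,A[:,0]);A=A[abs(r)<max(.4,2*r.std())]
    print(n,len(A),"yaw",np.degrees(np.arctan(p[0])),np.polyval(p,[-150,-90,-30]).round(2),A[:,0].min(),A[:,0].max())
P=[];Q=[];g=im.mean(2)
for v in range(2,105):
    k=np.where(g[v]>150)[0]
    if len(k)>50: P.append(fx(k[0],v+.5,.008));Q.append(fx(k[-1]+1,v+.5,.008))
for A in (np.array(P),np.array(Q)):
    p=np.polyfit(A[:,0],A[:,1],1);print("plate yaw",np.degrees(np.arctan(p[0])),np.polyval(p,-200))
cv2.imwrite("pics/s18f.png",snapshot("scene"))
E
python3 chk.py
```

```text
t 19.4167 z 0.0943 F fix xy [0.9 0.2] -0.3 [ 0.08 -0.05 -0.01] 0.0854 tcp fix [-68.9   25.06]
93.13307114467473
L 92 yaw 0.4144327419921934 [0.09 0.53 0.96] -132.61448036496523 -42.04543507678943
R 92 yaw 0.36450002357761563 [47.92 48.3  48.68] -132.61933732631354 -42.06368028407259
plate yaw 0.05386409718504485 -32.92429218393672
plate yaw 0.12429808012853616 97.2909766200614
```

View pics/c18.png

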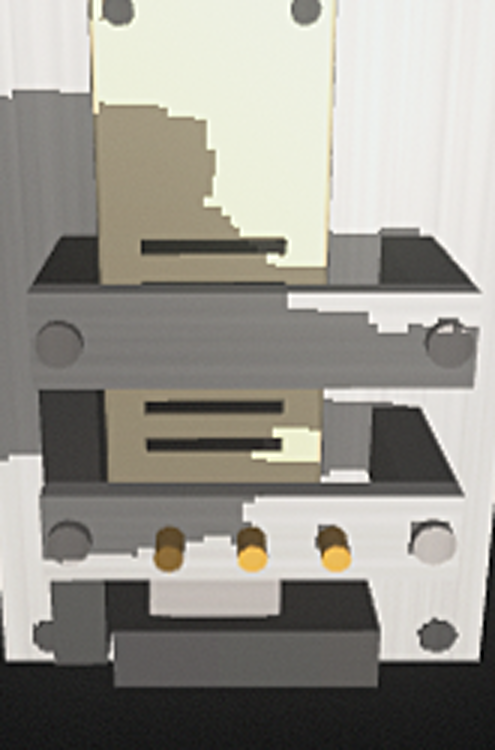

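View pics/s18f.png

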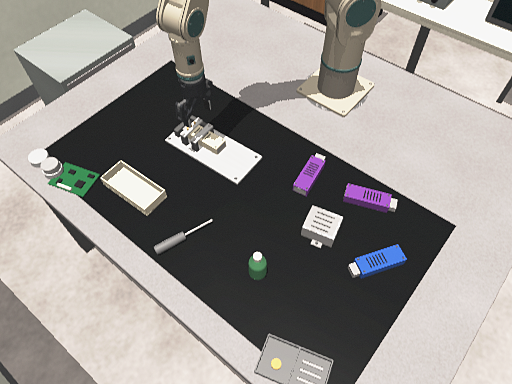

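Call:
move_arm(
  series=[
    [0,0,-20,0,0,0,1],
    [10,0,-30,0,0,0,1],
    [20,0,-30,0,0,0,1],
    [10,0,-10,0,0,0,1],
    [0,0,0,0,0,0,1],
  ],
)

```text
time_s: 19.93
position: [0.4826, -0.1623, 0.1868]
tool_rot: [[-0.057, 0.998, 0.005], [0.998, 0.057, -0.0], [-0.001, 0.005, -1.0]]
force: [-0.3, -0.4, -0.3]
gripper_width: 0.0853
```

```bash
python3 st.py; python3 - <<'E'
from h import *
im=snapshot("scene");crop(im,150,80,280,190,6,"s19.png")
E
```

```text
t 19.9333 z 0.1868 F fix xy [ 0.3 -0.3] -0.3 [0.05 0.03 0.02] 0.0853 tcp fix [-109.97   26.94]
93.25953508883286
```

View pics/s19.png

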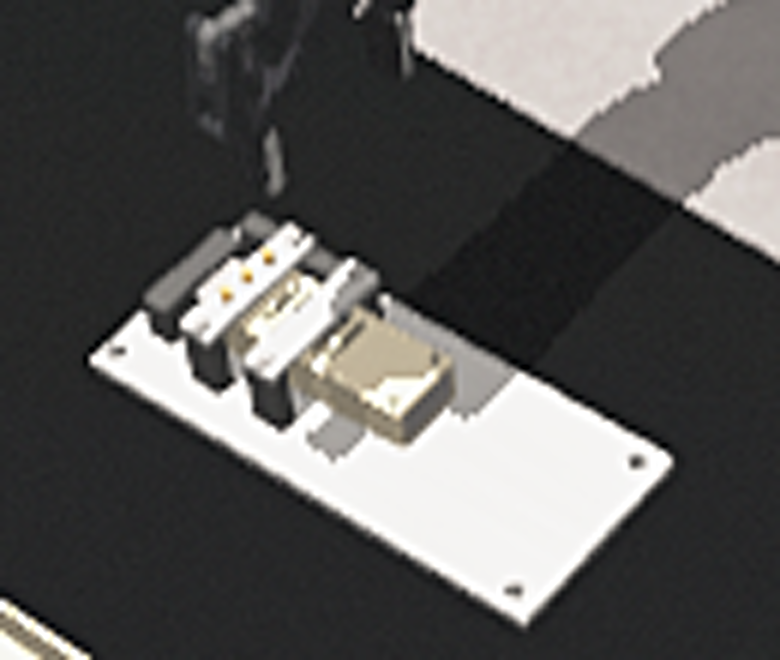

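The module lies flat on the plate under both bars, its tail is out, and the gripper is well clear.

```bash
python3 -c "
from station import *
print(job_done())"
```

```text
the job is handed in; nothing more can be done
None
```

The module is loaded in the fixture and let go, and the job was handed in at about 20 s of the allowed 51 s. I drew it out of the dock by its front half and set it down on the fixture plate. I then took it again by the tail, slid it under both bridge bars against the fence and the end stop, and released it.

**Last checks:**
- **End stop:** a final push on the tail rose from 8 to 14 N with no movement, so the nose is against the stop. The picture before that push put the nose edge about 0.8 mm short of the stop, roughly one pixel.
- **Fence:** the long side measured about 0.1 to 0.5 mm from the fence at the tail and where the fence begins. No gap shows in the picture.
- **Angle:** one check did not read quite square. The images show the module turned about 0.3° from the fence, which would leave a gap of about 0.4 mm at the nose end. That is close to what I can measure, so I did not correct it.
- **Rest of the scene:** the module lies flat and right way up, and the gripper is open and touching nothing. In the last full scene picture, the screwdriver, bottle, case half and coloured look-alikes are where they started.

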